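# Hold a cuvette in the light path of the inspection stand

### The job

Check the windows of the long glass cuvette on the inspection stand: first pull the lamp's shutter slide fully open by its black knob, then lift the long cuvette, the oblong one with the white stopper, out of the rack by its two frosted side faces, the fingers never touching its clear end windows, and bring it to the stand without knocking the lamp or the camera. Hold it there upright and still, midway between lamp and camera, centred in the light path with its clear windows facing lamp and camera squarely and the beam going through the lower half of the windows, and finish while still holding it. Leave the two square cells in the rack and do not shift anything else on the bench.

Things in the scene. Friction and masses are not known exactly. Their poses are not given: they have to be found in the camera images.
- cuvette: The one LONG glass cell in the rack, 22.5 (its x) x 12.5 (its y) x 45 mm tall plus a 3 mm white stopper plate (20.5 x 10.5) on top; about 16 g. Origin: centre of its underside, z up. The wide side faces (+y, -y; 12.5 mm apart) are frosted: grip these. The narrow end faces (+x, -x) are the clear windows, 9.5 mm wide; light goes through along x. It starts upright in a pocket.
- cuvette_window (a point): Point on the cuvette's upright axis, 15 mm above its underside.
- cuvette_rack: Fixed black block 160 (its x) x 42 (its y) x 24 mm high; a row of three pockets 24.5 x 14.5 mm at x = -50, 0, +50 mm, floors 6 mm above the bench. Origin: centre of its underside. The cells stand in them in any order, loose by 1 mm, x and y along the rack's, 27 mm of glass above the rack, nothing beside the frosted faces.
- inspection_stand: Fixed board 110 (its x) x 320 (its y) x 12 mm; origin on the bench under the light path's middle. Light path: level, along its y, 110 mm above the bench. At +y the lamp: shutter housing face 45 mm from the middle, then barrel, to y = 168; top at 144 mm. At -y the camera: lens face 49 mm from the middle, to y = -147; top at 129 mm. The space between the two faces is empty down to the board.
- light_path (a point): The middle of the light path, halfway (to 2 mm) between lamp and camera, 110 mm above the bench; axes as the stand's (y along the light towards the lamp, z up).
- shutter (a joint): Pull of the shutter slide, m: 0 shut (lens covered), 0.030 fully open, at its stop. It slides along the stand's -x axis (towards the robot side), with about 1.2 N of friction, and stays where it is left.
- shutter_knob (a point): Centre of the shutter slide's black pull knob: a lying cylinder, 16 mm diameter, 18 mm long, axis along the stand's x, 110 mm above the bench, on a 7 mm stem at the -x end of the upright slide plate. With the shutter at 0 it is 65 mm to -x and 52.5 mm to +y of the light path's middle. Free on both sides, above and below.
- short_cell_a: Square glass cell, 12.5 x 12.5 x 45 mm, open, no stopper, in another pocket of the rack; leave it. Origin: centre of its underside.
- short_cell_b: Another square cell like it, in the third pocket; leave it.
- specimen_pot: Bystander: clear pot with white lid, 72 mm diameter, 74 mm high. Origin: centre of its underside.
- slide_box: Bystander: black rack of microscope slides, 90 x 120 x 32 mm. Origin: centre of its underside.
- petri_dish: Bystander: flat round dish, 90 mm diameter, 18 mm high. Origin: centre of its underside.
- pipette: Bystander: pipette lying on the bench, along its x, about 220 mm long, 28 mm high. Origin: on the bench under its middle.
- forceps: Bystander: steel forceps lying on the bench, 120 mm long along its x, 6 mm high. Origin: on the bench under its middle.
- wash_bottle: Bystander: white bottle, 64 mm diameter, 120 mm high. Origin: centre of its underside.
Mind the look-alikes: they are no part of the job. Leave any red look-alike of the cuvette_rack alone.

How it is judged:
By the outcome, as a careful person would: the job done as asked, in the order asked, and still so for the second after the job is handed in, while the arm keeps its last pose, push and grip.
It also fails if it takes over 50 s, if anything falls off the work surface, if the arm or the gripper's body presses on something with over 40 N, if the wrist force passes 120 N, or if a joint passes its speed limit or range.

### The arm

A 6-joint arm with a two-finger parallel gripper is mounted at the origin on the work surface. World frame = base frame: x ahead of the robot, y to its left, z up, the work surface at z = 0. Lengths are in m, angles in degrees, forces in N, time in s.
With the tool pointing down it reaches from about 0.3 to 0.75 m from the base axis. Payload 8.5 kg.
Tool frame: the origin (TCP) lies at the very end of the fingers, on their centre line; the grasp point (between the pads) lies 19 mm behind it; z points along the fingers, y is the line along which they close (so a half turn about z gives the same grasp; the last joint's range is limited). The gripper opens to 85 mm and grips with 20 to 120 N. Pads are 22 mm wide; open, the fingers measure 114 mm over their backs; the gripper's body (76 mm by 85 mm) begins 54 mm behind the grasp point. The pads swing forward as they close: fully open they stand 13 mm farther back than shut.
Start: joints at [-81.721, 21.807, 74.336, -0, 83.858, -12.336], TCP at [0.194, -0.515, 0.231] pointing down, gripper open.
Joint ranges: [-178.18, 178.18], [-50.72, 133.34], [12.68, 142.11], [-81.47, 261.47], [9.98, 163.14], [-165.26, 165.26]. Speed limits (degrees/s): [136.94, 136.94, 180, 180, 180, 180].

### API

Orientations are given as a 3x3 rotation matrix whose columns are the frame's x, y, z axes.
In Python, from bench import ctrl, imaging, sign_off gives the robot as it stands.
- The arm moves only by the shell command python3 -m crank 'ROWS' [FORCE]. ROWS is text: rows parted by semicolons, each of 7 numbers parted by spaces: the shift along the tool's x, y, z normalised to -1 to 1, where 1 is 0.1 m, then the turn, a rotation vector about the tool's x, y, z normalised to -1 to 1, where 1 is 30 degrees, then the opening, from 0 (shut) to 1 (fully open). In form: x y z ax ay az hand; .... A call has 1 to 5 rows; each row shifts and turns the commanded pose from where the row before left it, along the tool's axes as they then stand; what a row does not reach is not made up. A row lasts 1/8 s, in which the tool goes at most 62.5 mm and 10.7 degrees, less where a joint would pass 70% of its speed; a pose out of reach is approached as far as the arm can. A call with a number of a shift or a turn outside -1 to 1 is refused whole. A call with a gripper value outside its range is refused whole. The fingers move at their own pace and stop on an object; FORCE is the grip in N (left out, the last holds). Time passes only in rows, so rows that do not move let the fingers close. It gives the time, the measured TCP pose, the force, the opening and the grip force at its end, in the units of the state.
- ctrl.get_state(): the state, without advancing time (a new reading comes with each control period).
- imaging.capture(name): name is "scene" or "side" or "wrist"; returns a dict with "color" (384x512x3 uint8, red, green, blue), "fx", "fy", "cx", "cy" (pixels), "world_from_camera" (4x4, takes a point from camera to world coordinates); the wrist camera has in their place "hand_eye" (4x4, takes a point from camera to tool coordinates, whose origin is the TCP and whose axes are the flange's). Camera axes: x right, y down, z forward; pixel columns grow to the right and rows downward; lengths in m; the calibration is good to about 2 mm. The wrist camera is an equidistant fisheye: a pixel r from the principal point sees the ray r / f radians off the axis. A picture is of the moment at which its call begins: read the wrist's pose just before it. There is no depth.
- sign_off(): hands the job in; it is judged then, once.
The state is a dict: "time_s": time; "q": joint angles; "qvel": joint speeds; "effort": joint torques, N m; "tool_pos": TCP position; "eef_rot": TCP orientation; "force": force on the tool from outside, world axes, zero at the start; "torque": the same for the moment, N m; "gripper_width": opening from 0.0 (shut) to 1.0 (fully open); "grasp_force": force on a finger pad.
Only numpy, scipy, OpenCV 4.12 (cv2) and the standard library are available. Lean on these libraries where they do the work, as an engineer would, in place of code of your own. Each camera call takes 0.05 s, during which the arm holds its last target. There are 200 camera calls.

## Working session

There is one attempt and no reset: what is moved stays moved. The work goes in short steps, Python scripts to look and compute and a shell command to move; the robot and the scene stay as the last step left them, time stands still between calls to the robot, and variables do not carry over. Pictures are saved under pics/ and viewed, at most 12 in all, crops included, and the job is handed in when it is done.

```bash
mkdir -p pics; ls; python3 - <<'E'
from bench import ctrl, imaging
import cv2,numpy as np
s=ctrl.get_state(); print({k:np.round(v,3).tolist() for k,v in s.items()})
for n in("scene","side","wrist"):
    c=imaging.capture(n); cv2.imwrite(f"pics/{n}0.png",c["color"][:,:,::-1])
    print(n,c["fx"],c["fy"],c["cx"],c["cy"],np.round(c.get("world_from_camera",c.get("hand_eye")),4).tolist())
a=cv2.imread("pics/scene0.png");b=cv2.imread("pics/side0.png")
cv2.imwrite("pics/both.png",np.vstack([cv2.resize(a,None,fx=1,fy=1)]))
E
```

```text
pics
{'time_s': 0.0, 'q': [-81.719, 21.841, 74.386, 0.001, 83.86, -12.337], 'qvel': [-0.01, -0.033, -0.015, -0.037, -0.058, 0.108], 'effort': [0.0, -44.846, -23.128, -0.0, 0.005, 0.0], 'tool_pos': [0.194, -0.514, 0.231], 'eef_rot': [[0.936, 0.352, -0.0], [0.352, -0.936, 0.002], [0.0, -0.001, -1.0]], 'force': [-0.714, 0.37, -0.033], 'torque': [0.012, -0.045, -0.004], 'grasp_force': 0.0, 'gripper_width': 1.003}
scene 368.19689613946633 368.19689613946633 255.48951998874568 190.62964466058733 [[0.7374, 0.4184, -0.5302, 1.0158], [0.6753, -0.44, 0.592, -0.554], [0.0144, -0.7946, -0.607, 0.7184], [0.0, 0.0, 0.0, 1.0]]
side 454.86558450682077 454.86558450682077 256.6197854187027 189.12993096773093 [[-0.9621, -0.1443, 0.2315, 0.118], [-0.2727, 0.4819, -0.8327, 1.2814], [0.0086, -0.8643, -0.503, 0.8698], [0.0, 0.0, 0.0, 1.0]]
wrist 297.3186396354542 297.3186396354542 248.21045018531532 192.4149441934809 [[0.0006, -0.9481, -0.3179, 0.0808], [1.0, 0.0004, 0.0005, -0.0003], [-0.0003, -0.3179, 0.9481, -0.1424], [0.0, 0.0, 0.0, 1.0]]
```

View pics/scene0.png

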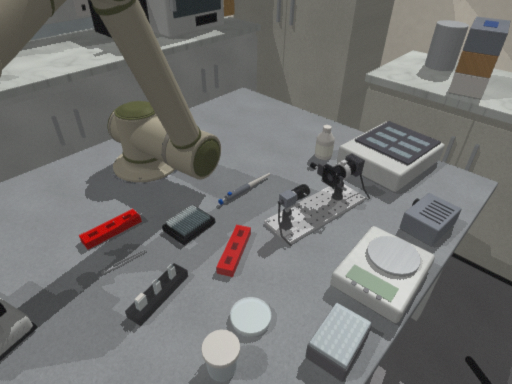

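View pics/side0.png

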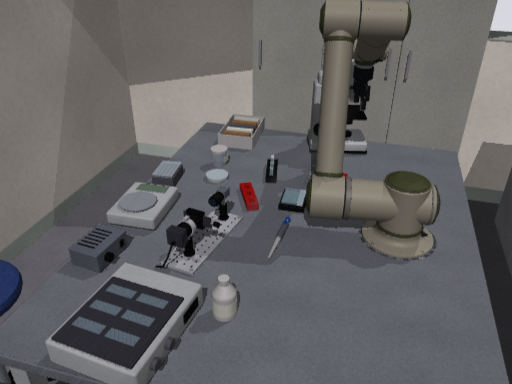

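The scene view shows the black rack at (158,292), with cells at about (141,301), (156,287) and (171,271). There are red look-alike racks at (111,228) and (235,250), and the stand is at (318,210) with the lamp and camera on it. Next I'll enlarge the rack and the stand.

```bash
cat > h.py <<'E'
import numpy as np
from bench import ctrl, imaging
def rays(c,uv,T=None):
    uv=np.atleast_2d(uv).astype(float)
    x=(uv[:,0]-c["cx"])/c["fx"]; y=(uv[:,1]-c["cy"])/c["fy"]
    if T is None:
        W=np.array(c["world_from_camera"]); d=np.c_[x,y,np.ones(len(x))]
    else:
        W=T@np.array(c["hand_eye"]); r=np.hypot(x,y); k=np.where(r>1e-9,np.sin(r)/np.maximum(r,1e-9),1)
        d=np.c_[x*k,y*k,np.cos(r)]
    d=d@W[:3,:3].T
    return W[:3,3],d/np.linalg.norm(d,axis=1,keepdims=True)
def plane(c,uv,z,T=None):
    o,d=rays(c,uv,T); return o+d*((z-o[2])/d[:,2])[:,None]
def tri(rs):
    A=np.zeros((3,3));b=np.zeros(3)
    for o,d in rs:
        P=np.eye(3)-np.outer(d,d);A+=P;b+=P@o
    p=np.linalg.solve(A,b); return p,[np.linalg.norm((np.eye(3)-np.outer(d,d))@(p-o)) for o,d in rs]
def pose():
    s=ctrl.get_state();T=np.eye(4);T[:3,:3]=s["eef_rot"];T[:3,3]=s["tool_pos"];return T
def project(c,p,T=None):
    W=np.array(c["world_from_camera"]) if T is None else T@np.array(c["hand_eye"])
    q=(np.asarray(p)-W[:3,3])@W[:3,:3]
    if T is None: return q[:,:2]/q[:,2:]*[c["fx"],c["fy"]]+[c["cx"],c["cy"]]
    rr=np.hypot(q[:,0],q[:,1]);th=np.arctan2(rr,q[:,2])
    return q[:,:2]/rr[:,None]*th[:,None]*c["fx"]+[c["cx"],c["cy"]]
E
python3 - <<'E'
from h import *
import cv2
c=imaging.capture("scene")
print(np.round(plane(c,[[141,301],[156,287],[171,271]],.04),3), "stand",np.round(plane(c,[[267,220],[288,238],[369,198],[345,183]],.012),3))
a=cv2.imread("pics/scene0.png")
r=cv2.resize(a[255:330,115:200],None,fx=4.5,fy=4.5,interpolation=2); s=cv2.resize(a[145:245,255:380],None,fx=4.5,fy=4.5,interpolation=2)
b=cv2.imread("pics/side0.png"); t=cv2.resize(b[180:275,150:255],None,fx=4,fy=4,interpolation=2); 
M=np.zeros((600,800,3),np.uint8)
r=cv2.resize(a[255:330,115:200],(400,353),interpolation=2);s=cv2.resize(a[145:245,255:380],(400,320),interpolation=2);t=cv2.resize(b[145:195,245:300],(260,236),interpolation=2)
M[:353,:400]=r;M[:320,400:]=s;M[355:591,:260]=t
u=cv2.resize(b[180:275,155:250],(275,275),interpolation=2);M[322:597,400:675]=u
cv2.imwrite("pics/crop1.png",M)
E
```

```text
[[ 0.51  -0.354  0.04 ]
 [ 0.502 -0.31   0.04 ]
 [ 0.489 -0.259  0.04 ]] stand [[0.516 0.055 0.012]
 [0.605 0.04  0.012]
 [0.679 0.35  0.012]
 [0.583 0.367 0.012]]
```

View pics/crop1.png

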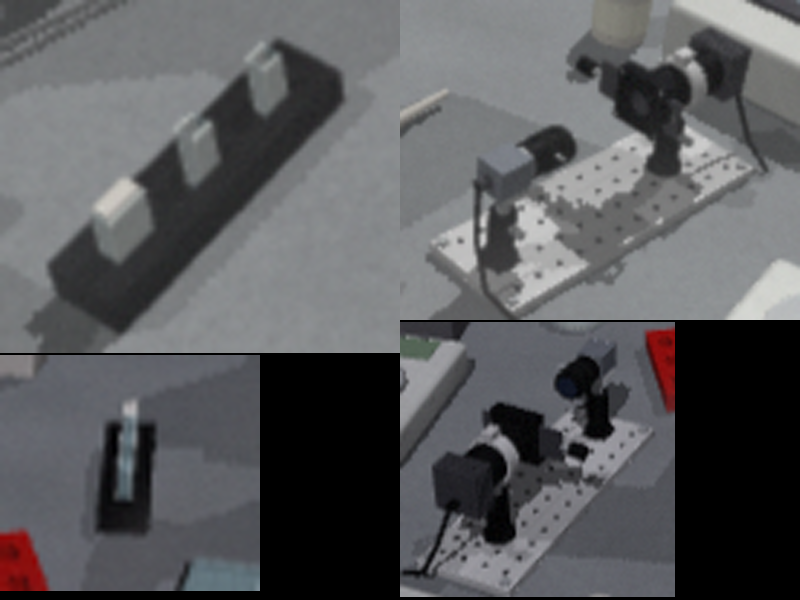

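In the close crop, the cell at scene pixel (141,301), the near end of the black rack, is wide with a white stopper, so it's the long cuvette. The other two, at (156,287) and (171,271), are square and open. The red racks are empty look-alikes. The stand's middle is about (0.596, 0.203) with yaw about -13°, and the knob sits on the robot side at roughly (0.545, 0.268).

```bash
cat >> h.py <<'E'
from scipy.spatial.transform import Rotation as R
def down(psi):
    a=np.radians(psi);return np.array([[np.cos(a),np.sin(a),0],[np.sin(a),-np.cos(a),0],[0,0,-1]])
def plan(p,psi,n,T=None,dpsi=None):
    """print suggested rows: straight line to p with n even rows, turn about tool z by yaw change dpsi"""
    T=pose() if T is None else T
    Rt=down(psi); rv=R.from_matrix(T[:3,:3].T@Rt).as_rotvec(); 
    if dpsi is not None: rv=np.array([0,0,-np.radians(dpsi)])
    dp=(np.array(p)-T[:3,3])/n
    for k in range(n):
        Rk=T[:3,:3]@R.from_rotvec(rv*k/n).as_matrix()
        print(*np.round(Rk.T@dp/.1,3),*np.round(np.degrees(rv)/n/30,3))
E
python3 -c "
from h import *
plan([.545,.268,.24],167.2,15,dpsi=146.6)"
```

```text
0.403 -0.406 -0.006 0.0 0.0 -0.326
0.466 -0.332 -0.006 0.0 0.0 -0.326
0.516 -0.248 -0.006 0.0 0.0 -0.326
0.55 -0.157 -0.006 0.0 0.0 -0.326
0.569 -0.061 -0.006 0.0 0.0 -0.326
0.571 0.037 -0.006 0.0 0.0 -0.326
0.556 0.133 -0.006 0.0 0.0 -0.326
0.526 0.225 -0.006 0.0 0.0 -0.326
0.48 0.311 -0.006 0.0 0.0 -0.326
0.42 0.388 -0.006 0.0 0.0 -0.326
0.348 0.454 -0.006 0.0 0.0 -0.326
0.266 0.506 -0.006 0.0 0.0 -0.326
0.176 0.544 -0.006 0.0 0.0 -0.326
0.081 0.566 -0.006 0.0 0.0 -0.326
-0.016 0.572 -0.006 0.0 0.0 -0.326
```

```bash
python3 -m crank '0.4 -0.41 0 0 0 -0.326 1;0.47 -0.33 0 0 0 -0.326 1;0.52 -0.25 0 0 0 -0.326 1;0.55 -0.16 0 0 0 -0.326 1;0.57 -0.06 0 0 0 -0.326 1'
python3 -m crank '0.57 0.04 -0.02 0 0 -0.326 1;0.56 0.13 -0.02 0 0 -0.326 1;0.53 0.22 -0.02 0 0 -0.326 1;0.48 0.31 -0.02 0 0 -0.326 1;0.42 0.39 -0.02 0 0 -0.326 1'
python3 -m crank '0.35 0.45 0 0 0 -0.326 1;0.27 0.51 0 0 0 -0.326 1;0.18 0.54 0 0 0 -0.326 1;0.08 0.57 0 0 0 -0.326 1;-0.02 0.57 0 0 0 -0.326 1'
python3 -m crank '0 0 0 0 0 0 1;0 0 0 0 0 0 1'
python3 - <<'E'
from h import *
import cv2,pickle
T=pose();c=imaging.capture("wrist");pickle.dump((T,c),open("w1.pkl","wb"))
cv2.imwrite("pics/w1.png",c["color"][:,:,::-1]);print(np.round(T,3))
E
```

```text
time_s: 0.82
tool_pos: [0.3111, -0.251, 0.2314]
eef_rot: [[0.345, 0.939, 0.0], [0.939, -0.345, -0.0], [-0.0, 0.0, -1.0]]
force: [1.2, 0.5, 0.1]
gripper_width: 1.002
grasp_force: 0.0
time_s: 1.45
tool_pos: [0.4277, 0.0108, 0.2415]
eef_rot: [[-0.481, 0.877, 0.0], [0.877, 0.481, -0.0], [-0.0, 0.0, -1.0]]
force: [-0.4, 0.0, -0.7]
gripper_width: 1.0
grasp_force: 0.0
time_s: 2.08
tool_pos: [0.5441, 0.2724, 0.2412]
eef_rot: [[-0.977, 0.214, -0.0], [0.214, 0.977, -0.0], [0.0, -0.0, -1.0]]
force: [0.8, -0.9, -0.3]
gripper_width: 0.999
grasp_force: 0.0
time_s: 2.33
tool_pos: [0.5434, 0.2701, 0.241]
eef_rot: [[-0.975, 0.22, -0.001], [0.22, 0.975, -0.001], [0.001, -0.001, -1.0]]
force: [0.4, -0.4, 0.6]
gripper_width: 0.999
grasp_force: 0.0
[[-0.975  0.22  -0.001  0.543]
 [ 0.22   0.975 -0.001  0.27 ]
 [ 0.001 -0.001 -1.     0.241]
 [ 0.     0.     0.     1.   ]]
```

View pics/w1.png

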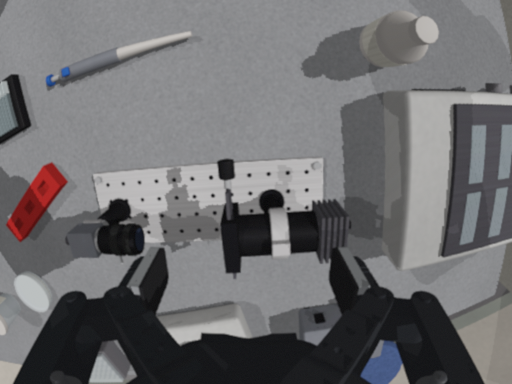

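The wrist view shows the board's robot-side edge from (95,176) to (322,157), the knob at (227,169), the shutter and lamp at (280,232), and the camera at (105,238). Next I'll measure the knob and the board edges.

```bash
python3 - <<'E'
from h import *
import cv2,pickle
T,c=pickle.load(open("w1.pkl","rb")); g=cv2.cvtColor(c["color"],cv2.COLOR_RGB2GRAY).astype(int)
def first(line,thr):   # subpixel first upward crossing
    i=int(np.argmax(line>thr)); return i-1+(thr-line[i-1])/(line[i]-line[i-1])
print("bg",g[150,120:300:40],"board",g[172,180:215])
top=np.array([[u,140+first(g[140:200,u],150)] for u in list(range(110,210,4))+list(range(245,312,4))])
left=np.array([[80+first(g[v,80:130],150),v] for v in range(184,222,2)])
right=np.array([[340-first(g[v,300:341][::-1],150),v] for v in range(164,196,2)])
def fit(uv,sel):
    P=plane(c,uv,.012,T)[:,:2]
    for _ in range(3):
        m=np.median(P,0) if 0 else P.mean(0); d=np.linalg.svd(P-m)[2][0]; r=(P-m)@[-d[1],d[0]]; P=P[np.abs(r)<max(.0015,1.5*r.std())]
    m=P.mean(0);d=np.linalg.svd(P-m)[2][0];d=d*np.sign(d[sel]);print(len(P),"rms",np.sqrt(np.mean(((P-m)@[-d[1],d[0]])**2)),"ang",np.degrees(np.arctan2(d[1],d[0])));return m,d
t,l,r=fit(top,1),fit(left,0),fit(right,0)
X=lambda a,b:a[0]+a[1]*np.linalg.solve(np.c_[a[1],-b[1]],b[0]-a[0])[0]
A,B=X(t,l),X(t,r);print("corners",A,B,"len",np.linalg.norm(A-B))
y=t[1];x=np.array([y[1],-y[0]]);mid=(A+B)/2+.055*x;psi=np.degrees(np.arctan2(y[1],y[0]))
print("mid",mid,"yang",psi,"knob exp",mid-.065*x+.0525*y)
m=(g<60).astype(np.uint8);n,lab,st,ce=cv2.connectedComponentsWithStats(m[150:183,205:250]);print(st,ce)
# knob
mk=np.zeros_like(m);mk[157:180,212:242]=m[157:180,212:242];v,u=np.nonzero(mk);kn=[(u.min()+u.max())/2,(v.min()+v.max())/2];print("knob px",kn,u.min(),u.max(),v.min(),v.max(),"at .11:",plane(c,[kn],.11,T))
s=cv2.imread("pics/scene0.png");cs=imaging.capture("scene")
ex=np.array([[*(mid-.065*x+.0525*y),.11]]);print("scene proj of exp knob",project(cs,ex))
gs=cv2.cvtColor(s,cv2.COLOR_BGR2GRAY)[158:174,302:326];print(gs)
E
```

```text
bg [144 139 141 144 140] board [170 185 189 189 189 189 188 188 189 188 188 189 188 188 188 187 188 187
 187 187 188 187 187 186 186 185 185 186 186 185 185 185 184 184 184]
41 rms 0.0002561147256794974 ang 80.85503942751748
11 rms 0.0033303094111882016 ang -59.2191778188623
16 rms 0.00015092664608447334 ang -8.388718711805444
corners [0.51305519 0.08633992] [0.55796381 0.36531189] len 0.2825635201865065
mid [0.58981042 0.2170846 ] yang 80.85503942751748 knob exp [0.53398058 0.27924793]
[[   0    0   45   33 1205]
 [  13    9   16   21  273]
 [  43   24    2    2    3]
 [   5   27    2    2    4]] [[22.30705394 15.27551867]
 [20.64835165 18.93406593]
 [43.66666667 24.66666667]
 [ 5.5        27.5       ]]
knob px [np.float64(225.5), np.float64(169.0)] 218 233 159 179 at .11: [[0.52431589 0.25198169 0.11      ]]
scene proj of exp knob [[320.88191447 162.70664836]]
[[140 138 140 141 140 141 140 133 106  93  89  88  89  90  91  98 105 113
  114 112 112 110 106 104]
 [140 140 140 140 140 139 135 106  92  92  89  90  90  90  89  90  92  96
   92 100 103 104 104 105]
 [141 140 141 140 144 1
[... 691 characters left out ...]
38 139 136 136 108 101  88  79  55  36  30  39  91 113 110  61  47
   51  50  50  41  56  37]
 [138 140 139 140 134  97  90  88  89  83  67  47  40  68 101 102  58  49
   50  47  46  33  36  28]
 [141 140 142 143 135 100  89  92  92  88  87  82  80  94 123 102  57  51
   49  48  48  32  26  19]
 [141 141 141 142 140 129 104 126 101  94  93 100 127 133 132  87  55  48
   50  50  47  30  24  24]
 [141 141 141 144 140 139 134 139 133 131 131 132 139 139 135  80  54  50
   48  47  44  29  21  24]
 [140 140 138 140 141 141 143 143 142 141 141 142 142 140 135  79  52  51
   47  49  43  31  25  25]
 [141 139 139 141 140 142 142 141 140 141 143 142 140 140 136  90  59  50
   50  46  37  24  21  28]]
```

```bash
python3 - <<'E'
from h import *
import cv2,pickle
T,c=pickle.load(open("w1.pkl","rb")); g=cv2.cvtColor(c["color"],cv2.COLOR_RGB2GRAY)
m=(cv2.GaussianBlur(g,(3,3),0)>163).astype(np.uint8); m[:150]=0;m[250:]=0;m[:,:85]=0;m[:,335:]=0
m=cv2.morphologyEx(m,cv2.MORPH_CLOSE,np.ones((7,7)))
n,lab,st,ce=cv2.connectedComponentsWithStats(m);print(st[1:][st[1:,4]>200])
print([ (v,np.nonzero(m[v])[0][[0,-1]].tolist()) for v in range(162,244,8) if m[v].any()])
print([ (u,np.nonzero(m[:,u])[0][[0,-1]].tolist()) for u in list(range(90,120,5))+list(range(300,335,5)) if m[:,u].any()])
for P in ([95.5,176],[323,157.5]): print(plane(c,[P],.012,T))
# knob tri
cs=imaging.capture("scene")
for kw,ks in(([226,168.5],[312.3,165]),):
    ow,dw=rays(c,[kw],T);os,ds=rays(cs,[ks]);print("tri",tri([(ow,dw[0]),(os,ds[0])]))
E
```

```text
[[  94  158  229   85 7883]
 [ 272  217   17   33  480]]
[(162, [242, 322]), (170, [134, 322]), (178, [95, 322]), (186, [96, 322]), (194, [97, 322]), (202, [99, 310]), (210, [132, 165]), (218, [150, 284]), (226, [150, 286]), (234, [146, 286]), (242, [149, 286])]
[(95, [174, 184]), (100, [174, 207]), (105, [173, 206]), (110, [173, 198]), (115, [172, 197]), (300, [159, 208]), (305, [159, 205]), (310, [159, 205]), (315, [159, 200]), (320, [158, 199])]
[[0.51214157 0.05433709 0.012     ]]
[[0.55835876 0.36582952 0.012     ]]
tri (array([0.52307355, 0.25190236, 0.10974908]), [np.float64(0.0011151706856231008), np.float64(0.0011151706856230659)])
```

```bash
python3 - <<'E'
from h import *
import cv2,pickle
T,c=pickle.load(open("w1.pkl","rb"));im=cv2.imread("pics/w1.png")
k=np.array([.523,.252]);a=np.radians(81.2);y=np.array([np.cos(a),np.sin(a)]);x=np.array([y[1],-y[0]])
cs=imaging.capture("scene");
mid=k+.065*x-.0525*y
def st(p): return mid+np.outer(p[:,0],x)+np.outer(p[:,1],y)
P=np.array([[0,45,110],[0,-49,110],[0,168,110],[0,-147,110],[0,0,110],[-65,52.5,110],[-55,160,12],[-55,-160,12],[55,-160,12],[55,160,12]])/1000.
W=np.c_[st(P),P[:,2]]
A=cv2.resize(im[140:290,50:370],None,fx=2.45,fy=2.45,interpolation=2);B=cv2.resize(cv2.imread("pics/scene0.png")[145:245,255:380],None,fx=2.6,fy=2.6,interpolation=2)
for (u,v) in project(c,W,T): cv2.drawMarker(A,(int((u-50)*2.45),int((v-140)*2.45)),(0,0,255),0,9,1)
for (u,v) in project(cs,W): cv2.drawMarker(B,(int((u-255)*2.6),int((v-145)*2.6)),(0,0,255),0,9,1)
M=np.zeros((A.shape[0]+B.shape[0],max(A.shape[1],B.shape[1]),3),np.uint8)
M[:A.shape[0],:A.shape[1]]=A;M[A.shape[0]:,:B.shape[1]]=B;M=M[:600];print(M.shape);cv2.imwrite("pics/ov1.png",M)
E
```

```text
(600, 784, 3)
```

View pics/ov1.png

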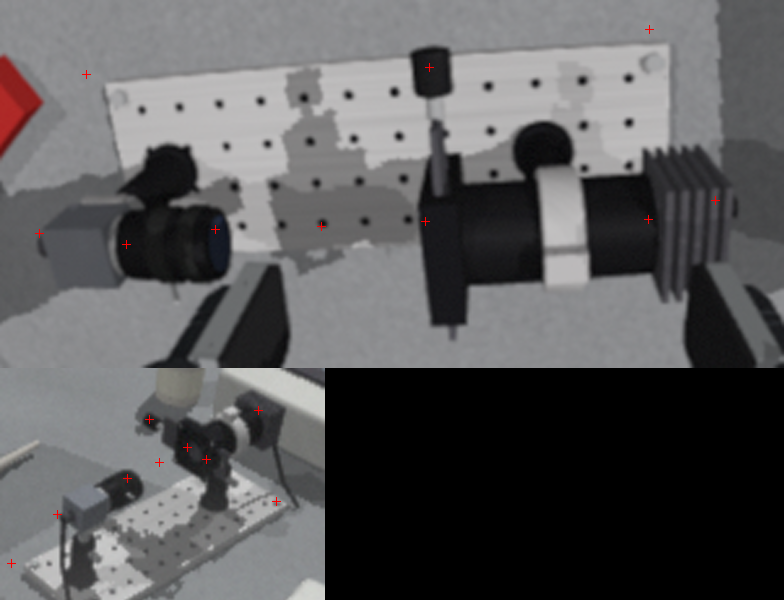

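The overlay shows the knob mark landing on the knob at about (226,168). The light-axis marks fall about 7 px short of the real lens and barrel axis, so the shutter may already be slightly open. I'll fix the light axis from a second view at the knob; the knob position itself is sound, with 1 mm residual and a height of 0.110.

```bash
python3 -c "
from h import *
plan([.521,.252,.15],171,2)"
```

```text
0.091 -0.11 0.459 0.0 0.0 -0.063
0.094 -0.107 0.459 0.0 0.0 -0.063
```

```bash
python3 -m crank '0.09 -0.11 0.46 0 0 -0.063 1;0.09 -0.11 0.46 0 0 -0.063 1;0 0 0 0 0 0 1;0 0 0 0 0 0 1'
python3 - <<'E'
from h import *
import cv2,pickle
T=pose();c=imaging.capture("wrist");pickle.dump((T,c),open("w2.pkl","wb"))
T1,c1=pickle.load(open("w1.pkl","rb"))
a=c["color"][:,:,::-1];cv2.imwrite("pics/w2.png",a);print(np.round(T,3))
cv2.imwrite("pics/w2v.png",cv2.resize(a,None,fx=1.56,fy=1.56,interpolation=2))
E
```

```text
time_s: 3.02
tool_pos: [0.523, 0.2527, 0.1516]
eef_rot: [[-0.988, 0.156, 0.004], [0.156, 0.988, 0.001], [-0.003, 0.002, -1.0]]
force: [1.4, -0.1, 0.7]
gripper_width: 0.999
grasp_force: 0.0
[[-0.988  0.156  0.004  0.523]
 [ 0.156  0.988  0.001  0.253]
 [-0.003  0.002 -1.     0.152]
 [ 0.     0.     0.     1.   ]]
```

View pics/w2v.png

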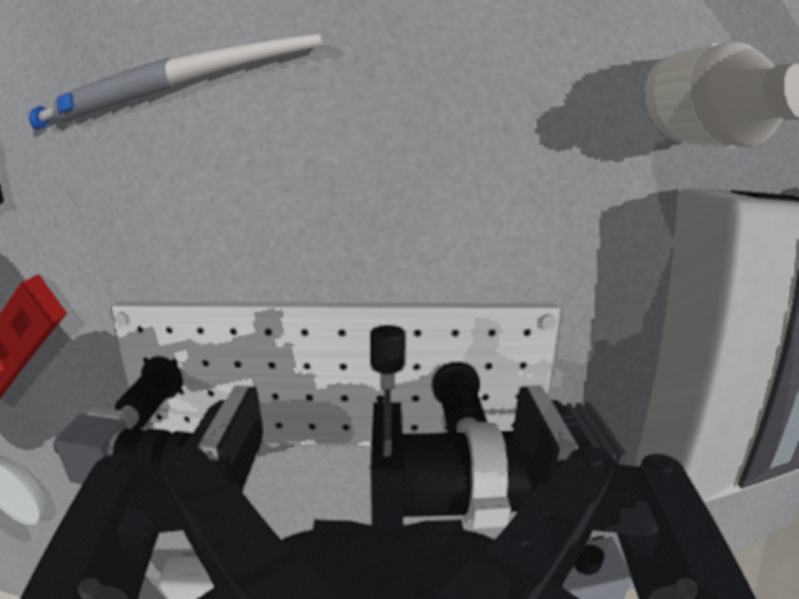

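This view shows the board edge level, so the yaw matches. The knob is at (388,349), roughly centred between the fingertips at (250,400) and (535,400). I'll triangulate the knob and the barrel axis from the two wrist views.

```bash
python3 - <<'E'
from h import *
import cv2,pickle
T1,c1=pickle.load(open("w1.pkl","rb"));T2,c2=pickle.load(open("w2.pkl","rb"))
cs=imaging.capture("scene")
R1=lambda p:(lambda o,d:(o,d[0]))(*rays(c1,[p],T1)); R2=lambda p:(lambda o,d:(o,d[0]))(*rays(c2,[p],T2)); RS=lambda p:(lambda o,d:(o,d[0]))(*rays(cs,[p]))
k2=(388/1.5625,348/1.56)
print("knob",tri([R1((226,168.5)),R2(k2),RS((312.3,165))]),tri([R1((226,168.5)),R2(k2)]))
y=np.array([.156,.988,0]);y/=np.linalg.norm(y);x=np.array([y[1],-y[0],0]);z=np.array([0,0,1.])
print(cv2.cvtColor(c1["color"],cv2.COLOR_RGB2GRAY)[200:266:2,258].tolist(),cv2.cvtColor(c2["color"],cv2.COLOR_RGB2GRAY)[264:344:2,285].tolist(),sep="\n")
# axis from barrel edges: bisector rays in x-z plane
def bis(Rf,a,b):
    o,d1=Rf(a);_,d2=Rf(b)
    f=lambda d:np.array([d@x,d@z])/np.hypot(d@x,d@z)
    d=f(d1)+f(d2);half=np.arccos(np.clip(f(d1)@f(d2),-1,1))/2
    return np.array([o@x,o@z]),d/np.linalg.norm(d),half
V=[bis(R1,(254,140+183/2.45),(254,140+283/2.45)),bis(R2,(282,433/1.5625),(282,515/1.5625))]
A=sum(np.eye(2)-np.outer(d,d) for o,d,h in V);b=sum((np.eye(2)-np.outer(d,d))@o for o,d,h in V)
p=np.linalg.solve(A,b);print("axis x",p[0],"z",p[1],[np.linalg.norm(p-o)*np.sin(h) for o,d,h in V])
for o,d,h in V: print("axis x at z=.11:",o[0]+d[0]*(.11-o[1])/d[1])
kn=tri([R1((226,168.5)),R2(k2),RS((312.3,165))])[0];print("knob stand x",kn@x,"y",kn@y)
# faces
for n,Rf,p in(("house1",R1,(50+421/2.45,140+240/2.45)),("house2",R2,(372/1.5625,475/1.5625)),("lens1",R1,(50+228/2.45,140+240/2.45))):
    o,d=Rf(p);q=o+d*(.11-o[2])/d[2];print(n,q@x,q@y)
for n,Rf,p in(("A1",R1,(95.5,176)),("B1",R1,(323,157.5)),("A2",R2,(113/1.5625,305/1.5625)),("B2",R2,(559/1.5625,308/1.5625))):
    o,d=Rf(p);q=o+d*(.012-o[2])/d[2];print(n,q@x,q@y)
E
```

```text
knob (array([0.5233745 , 0.25209524, 0.10999855]), [np.float64(0.00073673799881389), np.float64(0.0007786491108436942), np.float64(0.001505761693570294)]) (array([0.52385729, 0.25259156, 0.11044484]), [np.float64(2.9710463108051838e-05), np.float64(2.9710463108060494e-05)])
[108, 109, 110, 125, 127, 126, 118, 41, 18, 19, 21, 22, 23, 24, 24, 29, 31, 32, 34, 35, 33, 28, 25, 22, 23, 20, 19, 20, 113, 138, 139, 137, 138]
[27, 35, 50, 64, 73, 60, 87, 18, 14, 14, 17, 18, 18, 18, 18, 18, 21, 21, 20, 26, 28, 30, 32, 30, 32, 30, 28, 27, 24, 24, 24, 23, 18, 79, 127, 36, 23, 26, 23, 24]
axis x 0.5507078336297544 z 0.10812662199974633 [np.float64(0.021090961159481204), np.float64(0.021475168545859444)]
axis x at z=.11: 0.5497672470049059
axis x at z=.11: 0.5491286733572194
knob stand x 0.47765252338338465 y 0.33063717228293515
house1 0.5510646062956172 0.32023846829381764
house2 0.5493482440043275 0.3231338393879221
lens1 0.5477055294455921 0.23408101073715964
A1 0.49739992563425195 0.13354708393312717
B1 0.4944703877619387 0.4484359183827398
A2 0.4927978467255068 0.13086201902096858
B2 0.49463530145552015 0.4466767742111933
```

The triangulated knob is at (0.5236, 0.2523, 0.110), matching the text's height. The light axis is at stand x = 0.5495, agreeing with the board edge plus 55 mm, so the light-path middle is about (0.586, 0.189) with yaw about -9°. I'll grip the knob and pull.

```bash
python3 -m crank '0 0 0.3 0 0 0 1;0 0 0.3 0 0 0 1;0 0 0 0 0 0 1' 30
python3 -m crank '0 0 0 0 0 0 0;0 0 0 0 0 0 0;0 0 0 0 0 0 0;0 0 0 0 0 0 0;0 0 0 0 0 0 0'
```

```text
time_s: 3.5
tool_pos: [0.5215, 0.2527, 0.0889]
eef_rot: [[-0.988, 0.155, -0.002], [0.155, 0.988, -0.0], [0.002, -0.001, -1.0]]
force: [0.2, -0.1, 0.1]
gripper_width: 1.004
grasp_force: 0.0
time_s: 4.12
tool_pos: [0.5217, 0.2528, 0.0898]
eef_rot: [[-0.988, 0.155, 0.001], [0.155, 0.988, 0.001], [-0.001, 0.001, -1.0]]
force: [0.2, 1.4, 4.0]
gripper_width: 0.175
grasp_force: 29.2
```

```bash
python3 -m crank '0 0 0 0 0 0 0;0 0 0 0 0 0 0;0 0 0 0 0 0 0'
```

```text
time_s: 4.5
tool_pos: [0.5217, 0.2528, 0.0897]
eef_rot: [[-0.988, 0.155, 0.001], [0.155, 0.988, 0.0], [-0.001, 0.001, -1.0]]
force: [-0.6, 2.2, 5.0]
gripper_width: 0.174
grasp_force: 29.3
```

```bash
python3 -m crank '0.05 0 0 0 0 0 0;0.05 0 0 0 0 0 0;0.05 0 0 0 0 0 0;0 0 0 0 0 0 0'; python3 -m crank '0.03 0 0 0 0 0 0;0.03 0 0 0 0 0 0;0 0 0 0 0 0 0'; python3 -m crank '0.04 0 0 0 0 0 0;0 0 0 0 0 0 0'
```

```text
time_s: 5.0
tool_pos: [0.5063, 0.2552, 0.0897]
eef_rot: [[-0.988, 0.155, 0.0], [0.155, 0.988, 0.0], [-0.0, 0.0, -1.0]]
force: [-0.6, 2.8, 5.8]
gripper_width: 0.174
grasp_force: 29.4
time_s: 5.38
tool_pos: [0.5006, 0.2561, 0.0897]
eef_rot: [[-0.988, 0.155, 0.001], [0.155, 0.988, 0.001], [-0.001, 0.001, -1.0]]
force: [-0.3, 2.5, 6.2]
gripper_width: 0.172
grasp_force: 29.4
time_s: 5.62
tool_pos: [0.4978, 0.2566, 0.0898]
eef_rot: [[-0.988, 0.155, 0.003], [0.155, 0.988, 0.001], [-0.003, 0.001, -1.0]]
force: [5.5, 2.0, 3.6]
gripper_width: 0.172
grasp_force: 29.4
```

```bash
python3 -m crank '0.05 0 0 0 0 0 0;0 0 0 0 0 0 0;0 0 0 0 0 0 0'
```

```text
time_s: 6.0
tool_pos: [0.4978, 0.2567, 0.0902]
eef_rot: [[-0.988, 0.156, 0.014], [0.156, 0.988, 0.001], [-0.013, 0.003, -1.0]]
force: [25.0, -1.0, -6.0]
gripper_width: 0.172
grasp_force: 29.9
```

The slide has hit its stop: 25 N with no further motion. I'll ease off, release, rise, and plan the move to the rack.

```bash
python3 -m crank '-0.05 0 0 0 0 0 0;0 0 0 0 0 0 0.6;0 0 0 0 0 0 0.6;0 0 0 0 0 0 0.6' 20; python3 -m crank '0 0 -0.3 0 0 0 1;0 0 -0.6 0 0 0 1;0 0 -0.6 0 0 0 1'
python3 -c "
from h import *
s=imaging.capture('scene');import cv2;cv2.imwrite('pics/scene1.png',s['color'][:,:,::-1])
plan([.49,-.27,.235],102.5,9)"
```

```text
time_s: 6.5
tool_pos: [0.4962, 0.2564, 0.089]
eef_rot: [[-0.988, 0.155, -0.001], [0.155, 0.988, -0.0], [0.001, -0.001, -1.0]]
force: [0.1, 0.1, -0.6]
gripper_width: 0.598
grasp_force: 0.0
time_s: 6.88
tool_pos: [0.4962, 0.2563, 0.2408]
eef_rot: [[-0.988, 0.155, -0.001], [0.155, 0.988, -0.0], [0.001, -0.001, -1.0]]
force: [1.0, -0.1, 0.1]
gripper_width: 1.0
grasp_force: 0.0
-0.081 -0.58 0.014 0.002 0.002 0.254
-0.157 -0.564 0.015 0.002 0.002 0.254
-0.231 -0.538 0.015 0.002 0.002 0.254
-0.3 -0.503 0.016 0.002 0.002 0.254
-0.364 -0.459 0.016 0.002 0.002 0.254
-0.422 -0.406 0.016 0.002 0.002 0.254
-0.472 -0.347 0.016 0.002 0.002 0.254
-0.514 -0.281 0.016 0.002 0.002 0.254
-0.547 -0.21 0.016 0.002 0.002 0.254
```

```bash
python3 -m crank '-0.08 -0.58 0 0 0 0.254 1;-0.16 -0.56 0 0 0 0.254 1;-0.23 -0.54 0 0 0 0.254 1;-0.3 -0.5 0 0 0 0.254 1;-0.36 -0.46 0 0 0 0.254 1'; python3 -m crank '-0.42 -0.41 0 0 0 0.254 1;-0.47 -0.35 0 0 0 0.254 1;-0.51 -0.28 0 0 0 0.254 1;-0.55 -0.21 0 0 0 0.254 1;0 0 0 0 0 0 1';python3 -m crank '0 0 0 0 0 0 1'
python3 - <<'E'
from h import *
import cv2,pickle
T=pose();c=imaging.capture("wrist");pickle.dump((T,c),open("w3.pkl","wb"))
a=c["color"][:,:,::-1];cv2.imwrite("pics/w3.png",a);print(np.round(T,3))
s=cv2.imread("pics/scene1.png")
M=np.zeros((576,800,3),np.uint8);M[:,:]=cv2.resize(a,(768,576))[:,:1].mean(); M[:,:768]=cv2.resize(a,(768,576),interpolation=2);M[356:576,600:800]=cv2.resize(s[145:245,290:380],(200,220),interpolation=2)
cv2.imwrite("pics/w3v.png",M)
E
```

```text
time_s: 7.55
tool_pos: [0.4913, -0.0374, 0.2391]
eef_rot: [[-0.679, 0.734, -0.0], [0.734, 0.679, 0.0], [0.0, -0.0, -1.0]]
force: [0.5, -0.1, 0.5]
gripper_width: 0.999
grasp_force: 0.0
time_s: 8.18
tool_pos: [0.4866, -0.2733, 0.2382]
eef_rot: [[-0.211, 0.977, -0.001], [0.977, 0.211, 0.0], [0.001, -0.001, -1.0]]
force: [0.1, 0.0, 0.2]
gripper_width: 0.996
grasp_force: 0.0
time_s: 8.3
tool_pos: [0.4872, -0.2694, 0.2389]
eef_rot: [[-0.217, 0.976, -0.001], [0.976, 0.217, 0.001], [0.001, -0.0, -1.0]]
force: [0.1, 1.2, 0.0]
gripper_width: 0.999
grasp_force: 0.0
[[-0.217  0.976 -0.001  0.487]
 [ 0.976  0.217  0.001 -0.269]
 [ 0.001 -0.    -1.     0.239]
 [ 0.     0.     0.     1.   ]]
```

View pics/w3v.png

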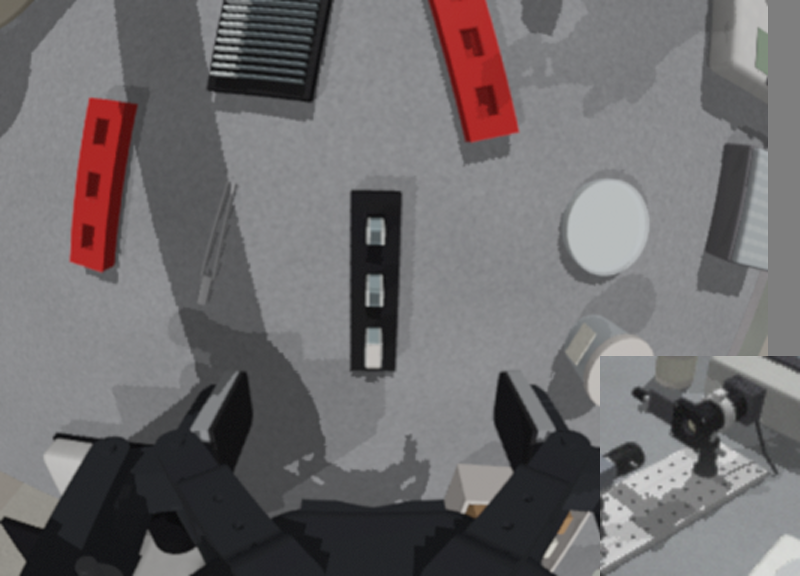

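The wrist view shows the black rack at (351–401, 191–372), with the white-stoppered long cuvette at (374,354) and open square cells at (375,290) and (375,230). The inset shows the shutter open and the lamp lens visible. Next I'll measure the stopper and the rack axis.

```bash
cat > meas.py <<'E'
from h import *
import cv2
def minrect(P): # P Nx2 world
    (cx,cy),(w,h),a=cv2.minAreaRect((P*1000).astype(np.float32))
    if w<h: w,h,a=h,w,a+90
    return (cx/1000,cy/1000),w,h,a
def rackmeas(T,c,guess):
    im=c["color"];hsv=cv2.cvtColor(im,cv2.COLOR_RGB2HSV);g=cv2.cvtColor(im,cv2.COLOR_RGB2GRAY)
    uv=project(c,[guess],T)[0].astype(int);print("guess px",uv)
    w=np.zeros_like(g);u,v=uv;w[v-25:v+25,u-20:u+20]=((g>165)&(hsv[...,1]<50))[v-25:v+25,u-20:u+20]
    n,lab,st,ce=cv2.connectedComponentsWithStats(w,connectivity=4);i=1+np.argmax(st[1:,4]);print("stopper px",st[i],ce[i])
    vv,uu=np.nonzero(lab==i);cor=np.array([[a+i2,b+j2] for a,b in zip(uu,vv) for i2 in(-.5,.5) for j2 in(-.5,.5)])
    print("stopper@.054",minrect(plane(c,cor,.054,T)[:,:2]),"cen",plane(c,[ce[i]],.054,T))
    return ce[i]
E
python3 - <<'E'
from meas import *
import pickle
T,c=pickle.load(open("w3.pkl","rb"))
g=cv2.cvtColor(c["color"],cv2.COLOR_RGB2GRAY)
w0=plane(c,[[374/1.5,356/1.5]],.054,T)[0];print(w0)
ce=rackmeas(T,c,w0)
print(g[215:255:2,243:257].tolist())
# rack long edges at z=.024: left/right borders
rows=range(140,225,4);E=[]
for side in(0,1):
    P=[]
    for v in rows:
        d=np.nonzero(g[v,225:275]<60)[0]+225
        P.append([d[0]-.5 if side==0 else d[-1]+.5,v])
    q=plane(c,np.array(P),.024,T)[:,:2];m=q.mean(0);dd=np.linalg.svd(q-m)[2][0];dd*=np.sign(dd[1]);r=(q-m)@[-dd[1],dd[0]];print("edge",side,m,np.degrees(np.arctan2(dd[1],dd[0])),r.std());E.append((m,dd))
# scene check: stopper seen in scene
s=imaging.capture("scene");gs=cv2.cvtColor(s["color"],cv2.COLOR_RGB2GRAY)
m=(gs[285:315,128:155]>150).astype(np.uint8);n,l,st,cc=cv2.connectedComponentsWithStats(m);i=1+np.argmax(st[1:,4]);print(st[i],cc[i])
p=cc[i]+[128,285]
o1,d1=rays(c,[ce],T);o2,d2=rays(s,[p]);print("tri",tri([(o1,d1[0]),(o2,d2[0])]),"proj",project(s,plane(c,[ce],.054,T)))
E
```

```text
[ 0.50623787 -0.35326374  0.054     ]
guess px [249 237]
stopper px [244 229  10  16 138] [248.15942029 236.29710145]
stopper@.054 ((0.5049790344238281, -0.3525198974609375), 22.25316619873047, 12.234171867370605, 102.21827220916748) cen [[ 0.50451284 -0.35217663  0.054     ]]
[[30, 30, 29, 29, 29, 27, 29, 24, 26, 23, 26, 24, 24, 24], [27, 32, 36, 36, 33, 33, 31, 29, 32, 33, 31, 25, 23, 23], [51, 96, 124, 120, 116, 116, 116, 116, 117, 121, 114, 71, 29, 25], [58, 112, 145, 142, 138, 139, 138, 138, 140, 144, 136, 87, 34, 24], [74, 123, 146, 142, 138, 139, 138, 138, 139, 144, 139, 99, 45, 23], [77, 126, 149, 142, 138, 138, 138, 138, 139, 144, 139, 100, 45, 23], [77, 127, 151, 145, 140, 142, 141, 139, 139, 144, 139, 101, 46, 23], [92, 150, 176, 171, 168, 171, 171, 168, 166, 168, 162, 128, 65, 21], [104, 160, 185, 187, 187, 187, 187, 188, 188, 185, 168, 122, 57, 24], [119, 170, 187, 189, 188, 189, 188, 189, 188, 184, 164, 119, 58, 26], [119, 170, 186, 189, 189, 189, 188, 188, 188, 182, 161, 117, 59, 25], [119, 171, 187, 189, 189, 188, 188, 188, 188, 183, 162, 118, 57, 26], [121, 173, 191, 190, 189, 188, 188, 188, 188, 184, 162, 111, 51, 27], [120, 175, 192, 190, 189, 188, 188, 189, 188, 183, 155, 96, 38, 26], [117, 171, 189, 187, 186, 185, 186, 186, 187, 180, 148, 91, 40, 29], [54, 90, 112, 113, 112, 113, 113, 115, 117, 108, 82, 53, 32, 27], [54, 51, 50, 49, 51, 50, 51, 51, 52, 54, 54, 53, 56, 62], [72, 73, 72, 71, 71, 71, 73, 74, 74, 74, 74, 72, 73, 80], [102, 80, 71, 70, 72, 73, 74, 77, 90, 100, 90, 85, 89, 107], [96, 76, 71, 73, 73, 73, 77, 82, 88, 104, 119, 122, 124, 131]]
edge 0 [ 0.47343565 -0.29781953] 101.75001948999245 4.031438457234945e-05
edge 1 [ 0.51247173 -0.28907829] 101.63042289896612 0.0003617842876553716
[ 6  7 11 11 64] [11.15625 11.84375]
tri (array([ 0.5050088 , -0.35398728,  0.0501409 ]), [np.float64(0.00012080968001261985), np.float64(0.00012080968001257708)]) proj [[139.37409906 295.08448663]]
```

```bash
python3 -c "
from h import *
plan([.5048,-.3523,.12],101.7,3)"
```

```text
-0.285 -0.005 0.398 -0.0 -0.0 0.01
-0.285 -0.003 0.398 -0.0 -0.0 0.01
-0.285 -0.002 0.398 -0.0 -0.0 0.01
```

```bash
python3 -m crank '-0.285 0 0.4 0 0 0.01 0.6;-0.285 0 0.4 0 0 0.01 0.6;-0.285 0 0.4 0 0 0.01 0.6;0 0 0 0 0 0 0.6;0 0 0 0 0 0 0.6' 25
python3 - <<'E'
from meas import *
import pickle
T=pose();c=imaging.capture("wrist");pickle.dump((T,c),open("w4.pkl","wb"))
ce=rackmeas(T,c,[.5048,-.3523,.054])
T3,c3=pickle.load(open("w3.pkl","rb"));o1,d1=rays(c,[ce],T);o2,d2=rays(c3,[[248.2,236.3]],T3);print("tri",tri([(o1,d1[0]),(o2,d2[0])]))
im=c["color"][:,:,::-1].copy();u,v=ce.astype(int)
print(np.round(T,4));cv2.imwrite("pics/w4.png",cv2.resize(im[max(0,v-120):v+90,u-140:u+140],None,fx=2.5,fy=2.5,interpolation=2))
E
```

```text
time_s: 9.02
tool_pos: [0.5061, -0.3526, 0.1206]
eef_rot: [[-0.203, 0.979, 0.001], [0.979, 0.203, -0.001], [-0.001, 0.001, -1.0]]
force: [0.0, 0.1, 0.4]
gripper_width: 0.603
grasp_force: 0.0
guess px [247 206]
stopper px [240 183  17  38 498] [247.97791165 205.58433735]
stopper@.054 ((0.5042930603027344, -0.34870333862304687), 30.427413940429688, 13.047700881958008, 101.7335901260376) cen [[ 0.50486804 -0.35156332  0.054     ]]
tri (array([ 0.5043289 , -0.35006338,  0.05812518]), [np.float64(0.0002261494574842924), np.float64(0.0002261494574842948)])
[[-2.029e-01  9.792e-01  1.100e-03  5.061e-01]
 [ 9.792e-01  2.029e-01 -9.000e-04 -3.526e-01]
 [-1.100e-03  9.000e-04 -1.000e+00  1.206e-01]
 [ 0.000e+00  0.000e+00  0.000e+00  1.000e+00]]
```

View pics/w4.png

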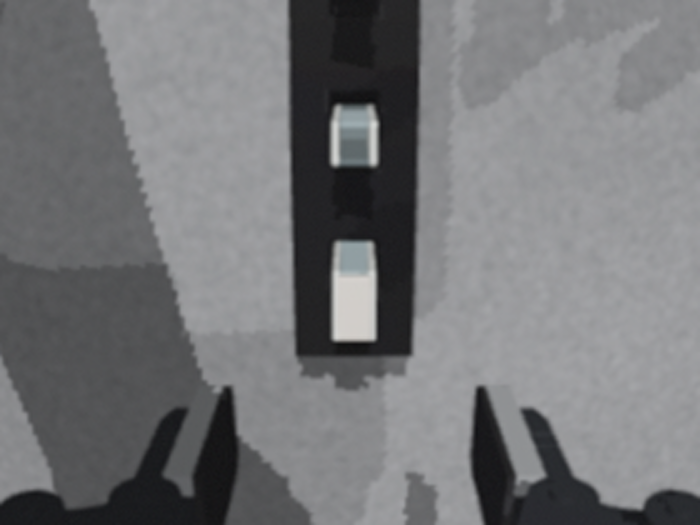

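The crop shows the white stopper at (332–377, 277–342), with its clear window above it, nearly aligned with the tool. I'll recast the stopper centre by hand because the mask included glass.

```bash
python3 - <<'E'
from h import *
import pickle
T,c=pickle.load(open("w4.pkl","rb"));T3,c3=pickle.load(open("w3.pkl","rb"))
p=plane(c,[[248.5,208.5]],.054,T)[0];o1,d1=rays(c,[[248.5,208.5]],T);o2,d2=rays(c3,[[248.2,236.3]],T3);print(p,tri([(o1,d1[0]),(o2,d2[0])]))
e=plane(c,[[248.5,85+277/2.5-.5],[248.5,85+342/2.5-.5]],.054,T);print(np.linalg.norm(e[0]-e[1]))
plan([p[0],p[1],.028],101.7,2)
E
```

```text
[ 0.50573434 -0.35379676  0.054     ] (array([ 0.5067748 , -0.36050059,  0.03700572]), [np.float64(0.00036528277191556476), np.float64(0.0003652827719156847)])
0.021161299602487412
-0.004 -0.004 0.466 0.001 0.002 0.0
-0.005 -0.004 0.466 0.001 0.002 0.0
```

```bash
python3 -m crank '-0.006 0 0.4 0 0 0 0.6;0 0 0.3 0 0 0 0.6;0 0 0.15 0 0 0 0.6;0 0 0.07 0 0 0 0.6;0 0 0 0 0 0 0.6' 25
python3 -m crank '0 0 0 0 0 0 0.3;0 0 0 0 0 0 0.3;0 0 0 0 0 0 0.1;0 0 0 0 0 0 0.1;0 0 0 0 0 0 0.1' 25
```

```text
time_s: 9.7
tool_pos: [0.506, -0.3543, 0.0282]
eef_rot: [[-0.202, 0.979, 0.001], [0.979, 0.202, -0.001], [-0.001, 0.001, -1.0]]
force: [-0.5, -0.3, 0.3]
gripper_width: 0.601
grasp_force: 0.0
time_s: 10.32
tool_pos: [0.5057, -0.3543, 0.0277]
eef_rot: [[-0.201, 0.98, 0.0], [0.98, 0.201, -0.0], [-0.001, 0.0, -1.0]]
force: [-0.7, 1.0, 4.4]
gripper_width: 0.141
grasp_force: 32.2
```

```bash
python3 -m crank '0 0 0 0 0 0 0;0 0 0 0 0 0 0;0 0 -0.03 0 0 0 0;0 0 -0.1 0 0 0 0' 30
python3 -m crank '0 0 -0.3 0 0 0 0;0 0 -0.5 0 0 0 0;0 0 -0.5 0 0 0 0;0 0 -0.5 0 0 0 0;0 0 0 0 0 0 0'
python3 - <<'E'
from h import *
import cv2,pickle
T=pose();c=imaging.capture("wrist");pickle.dump((T,c),open("w5.pkl","wb"))
s=imaging.capture("scene")["color"][:,:,::-1];a=c["color"][:,:,::-1]
b=imaging.capture("side")["color"][:,:,::-1]
M=np.zeros((600,800,3),np.uint8);M[:300,:400]=cv2.resize(a,(400,300));
M[:,400:]=cv2.resize(a[180:384,180:316],(400,600),interpolation=2)
M[300:600,:400]=cv2.resize(s[215:335,70:230],(400,300),interpolation=2)
cv2.imwrite("pics/w5.png",M)
E
```

```text
time_s: 10.82
tool_pos: [0.5054, -0.3538, 0.04]
eef_rot: [[-0.201, 0.98, -0.001], [0.98, 0.201, 0.001], [0.002, -0.001, -1.0]]
force: [-0.4, -0.0, 0.2]
gripper_width: 0.139
grasp_force: 31.7
time_s: 11.45
tool_pos: [0.5065, -0.355, 0.2251]
eef_rot: [[-0.201, 0.979, 0.006], [0.979, 0.201, -0.006], [-0.007, 0.004, -1.0]]
force: [0.1, -0.1, -0.7]
gripper_width: 0.137
grasp_force: 31.7
```

View pics/w5.png

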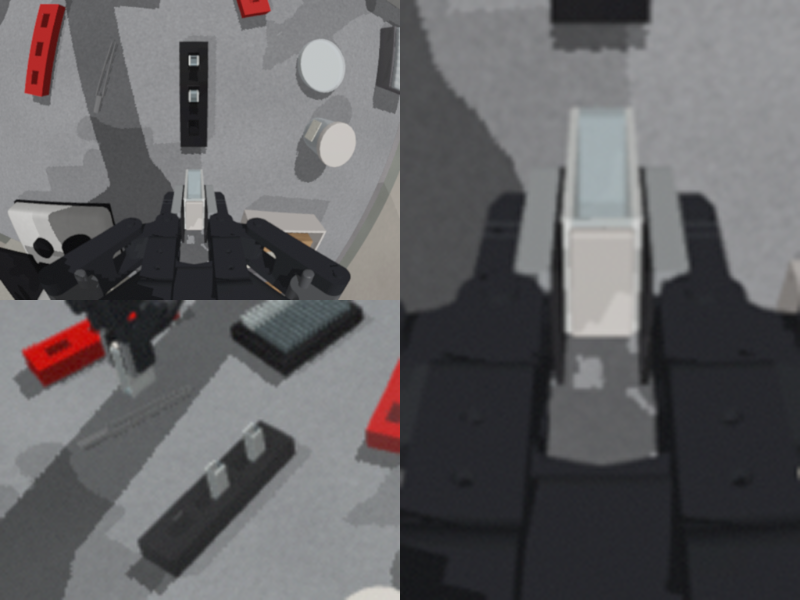

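The cuvette is held upright between the pads, and the rack still has both square cells. Next I'll compute its offset within the grip from stopper pixel (248.5,275.7) and base edge row 216.7.

```bash
python3 - <<'E'
from h import *
import pickle
T,c=pickle.load(open("w5.pkl","rb"))
I=np.eye(4)
f=lambda v,z:plane(c,[[248.5,v]],z,I)[0]*1000
r=lambda y:180+y/2.941-.5
print("stopper near/far edges",f(r(228),-.0263),f(r(335),-.0263),"glass top near edge (z -.0233)",f(r(217),-.0233),"base edge",f(r(108),.0217))
for yy in(.0263,.0223): pass
print("plan A"); plan([.5863-.10*.0,.1893,.26],81.0,11)
E
```

```text
stopper near/far edges [ 12.12243442  -0.68935143 -26.3       ] [ -8.84070693  -0.66737221 -26.3       ] glass top near edge (z -.0233) [ 12.34438458  -0.6892192  -23.3       ] base edge [11.77849632 -0.68231094 21.7       ]
plan A
0.469 0.172 -0.036 -0.0 -0.0 0.062
0.474 0.156 -0.036 -0.0 -0.0 0.062
0.479 0.141 -0.036 -0.0 -0.0 0.062
0.483 0.125 -0.036 -0.0 -0.0 0.062
0.487 0.109 -0.036 -0.0 -0.0 0.062
0.49 0.093 -0.037 -0.0 -0.0 0.062
0.493 0.077 -0.037 -0.0 -0.0 0.062
0.496 0.061 -0.037 -0.0 -0.0 0.062
0.497 0.044 -0.037 -0.0 -0.0 0.062
0.498 0.028 -0.037 -0.0 -0.0 0.062
0.499 0.012 -0.037 -0.0 -0.0 0.062
```

```bash
python3 -m crank '0.3 0.11 -0.04 0 0 0.062 0;0.47 0.16 -0.04 0 0 0.062 0;0.48 0.14 -0.04 0 0 0.062 0;0.48 0.125 -0.04 0 0 0.062 0;0.49 0.11 -0.04 0 0 0.062 0'
python3 -m crank '0.49 0.09 -0.04 0 0 0.062 0;0.49 0.08 -0.04 0 0 0.062 0;0.5 0.06 -0.04 0 0 0.062 0;0.5 0.04 -0.04 0 0 0.062 0;0.5 0.03 -0.04 0 0 0.062 0'
python3 -m crank '0.4 0.01 0 0 0 0.062 0;0.2 0.05 0 0 0 0 0;0 0 0 0 0 0 0;0 0 0 0 0 0 0'
python3 -c "
from h import *
plan([.5861,.1883,.26],81.0,1)"
```

```text
time_s: 12.22
tool_pos: [0.5398, -0.1236, 0.239]
eef_rot: [[-0.039, 0.999, -0.003], [0.999, 0.039, 0.001], [0.001, -0.003, -1.0]]
force: [-0.2, 1.1, -0.1]
gripper_width: 0.141
grasp_force: 31.7
time_s: 12.85
tool_pos: [0.576, 0.1237, 0.259]
eef_rot: [[0.123, 0.992, -0.003], [0.992, -0.123, -0.0], [-0.0, -0.003, -1.0]]
force: [0.7, -0.6, -0.1]
gripper_width: 0.141
grasp_force: 31.7
time_s: 13.35
tool_pos: [0.59, 0.1799, 0.2595]
eef_rot: [[0.154, 0.988, -0.002], [0.988, -0.154, -0.0], [-0.001, -0.002, -1.0]]
force: [-0.5, 0.3, -0.3]
gripper_width: 0.136
grasp_force: 31.7
0.077 -0.051 -0.005 -0.003 0.001 0.004
```

```bash
python3 -m crank '0.077 -0.051 0 -0.003 0 0.003 0;0 0 0 0 0 0 0;0 0 0 0 0 0 0'
python3 - <<'E'
from h import *
import cv2,pickle
T=pose();c=imaging.capture("wrist");pickle.dump((T,c),open("w6.pkl","wb"));print(np.round(T,4))
a=c["color"][:,:,::-1];cv2.imwrite("pics/w6.png",cv2.resize(a,(800,600),interpolation=2))
E
```

```text
time_s: 13.72
tool_pos: [0.5863, 0.1889, 0.2605]
eef_rot: [[0.155, 0.988, 0.002], [0.988, -0.155, -0.0], [-0.0, 0.002, -1.0]]
force: [0.6, 0.1, -1.3]
gripper_width: 0.137
grasp_force: 31.7
[[ 1.554e-01  9.878e-01  1.700e-03  5.863e-01]
 [ 9.878e-01 -1.554e-01 -3.000e-04  1.889e-01]
 [-0.000e+00  1.700e-03 -1.000e+00  2.605e-01]
 [ 0.000e+00  0.000e+00  0.000e+00  1.000e+00]]
```

View pics/w6.png

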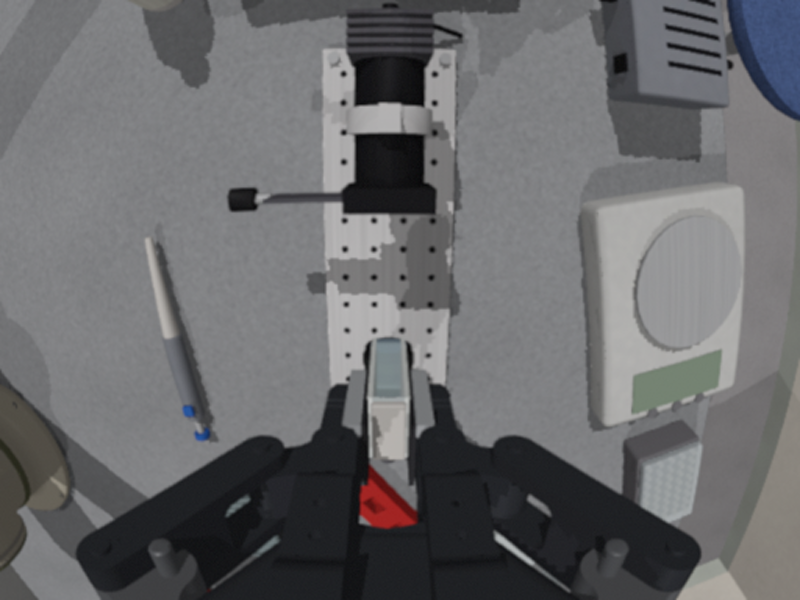

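The hover view shows the barrel centre at column 389.5, the board centre at 389, and the cuvette at 389, so it is laterally centred and square. The housing front edge is at row 213. I'll check the position along the beam, then descend.

```bash
python3 - <<'E'
from h import *
import pickle
T,c=pickle.load(open("w6.pkl","rb"));y=np.array([.1554,.9878,0]);x=np.array([.9878,-.1554,0])
q=lambda u,v,z:(lambda p:(round(p@x,4),round(p@y,4)))(plane(c,[[u/1.5625-.2,v/1.5625-.2]],z,T)[0])
print("house edge",[q(389,213,z) for z in(.11,.13,.144)],"knob",q(244,199.5,.11),"board end",q(389,50,.012),"barrel",q(389.5,150,.11),"width",q(344,200,.144),q(435,200,.144))
print("TCP",T[:3,3]@x,T[:3,3]@y)
T1,c1=pickle.load(open("w1.pkl","rb"))
for z in(.11,.13,.144):print(z,[round((plane(c1,[[50+u/2.45,140+v/2.45]],z,T1)[0])@y,4) for u,v in((421,240),(465,240),(228,240),(118,240))])
plan([.5861,.1883,.1167],81.06,4)
E
```

```text
house edge [(np.float64(0.5497), np.float64(0.3197)), (np.float64(0.5496), np.float64(0.3224)), (np.float64(0.5496), np.float64(0.3243))] knob (np.float64(0.4556), np.float64(0.3304)) board end (np.float64(0.5499), np.float64(0.4452)) barrel (np.float64(0.5499), np.float64(0.3596)) width (np.float64(0.5245), np.float64(0.3318)) (np.float64(0.5752), np.float64(0.3318))
TCP 0.5497943239891103 0.277681019359263
0.11 [np.float64(0.3199), np.float64(0.3385), np.float64(0.2338), np.float64(0.1768)]
0.13 [np.float64(0.3226), np.float64(0.3398), np.float64(0.2428), np.float64(0.19)]
0.144 [np.float64(0.3245), np.float64(0.3407), np.float64(0.249), np.float64(0.1992)]
-0.001 -0.001 0.359 0.001 0.0 -0.0
-0.001 -0.001 0.359 0.001 0.0 -0.0
-0.001 -0.001 0.359 0.001 0.0 -0.0
-0.001 -0.001 0.359 0.001 0.0 -0.0
```

```bash
python3 -m crank '-0.004 -0.002 0.4 0.002 0 0 0;0 0 0.4 0.002 0 0 0;0 0 0.35 0 0 0 0;0 0 0.2 0 0 0 0;0 0 0.07 0 0 0 0'
python3 -m crank '0 0 0 0 0 0 0;0 0 0 0 0 0 0;0 0 0 0 0 0 0;0 0 0 0 0 0 0'
python3 -c "
from h import *
T=pose();print(np.round(T,4));y=np.array([.1554,.9878,0]);print(T[:3,3]@y)
plan([.5863-.001*.155,.1890-.001,.1167],81.06,1)"
```

```text
time_s: 14.4
tool_pos: [0.5858, 0.1885, 0.1172]
eef_rot: [[0.156, 0.988, -0.002], [0.988, -0.156, -0.0], [-0.001, -0.002, -1.0]]
force: [0.0, 1.3, 0.4]
gripper_width: 0.139
grasp_force: 31.7
time_s: 14.9
tool_pos: [0.5863, 0.1887, 0.1188]
eef_rot: [[0.155, 0.988, 0.0], [0.988, -0.155, 0.0], [0.0, 0.0, -1.0]]
force: [0.9, 0.2, 0.1]
gripper_width: 0.136
grasp_force: 31.7
[[ 1.553e-01  9.879e-01  3.000e-04  5.863e-01]
 [ 9.879e-01 -1.553e-01  2.000e-04  1.887e-01]
 [ 2.000e-04  2.000e-04 -1.000e+00  1.188e-01]
 [ 0.000e+00  0.000e+00  0.000e+00  1.000e+00]]
0.27751589894378864
-0.007 -0.001 0.021 0.0 -0.0 0.0
```

```bash
python3 -m crank '-0.005 0 0.018 0 0 0 0;0 0 0 0 0 0 0;0 0 0 0 0 0 0;0 0 0 0 0 0 0;0 0 0 0 0 0 0'
python3 - <<'E'
from h import *
import cv2
s=imaging.capture("scene");d=imaging.capture("side");w=imaging.capture("wrist")
M=np.zeros((600,800,3),np.uint8)
A=s["color"][120:220,270:370,::-1];M[:400,:400]=cv2.resize(A,(400,400),interpolation=2)
B=d["color"][165:265,150:250,::-1];M[:400,400:]=cv2.resize(B,(400,400),interpolation=2)
M[400:,:266]=cv2.resize(w["color"][:,:,::-1],(266,200),interpolation=3)
y=np.array([.1554,.9878,0]);o=.5498*np.array([.9878,-.1554,0])+.2779*y
P=np.array([o+[0,0,.11],o+[0,0,.095],o+[0,0,.143],o+.045*y+[0,0,.11],o-.049*y+[0,0,.11]])
print(np.round(project(s,P),1).tolist(),np.round(project(d,P),1).tolist(),pose()[:3,3])
cv2.imwrite("pics/fin.png",M)
E
```

```text
time_s: 15.52
tool_pos: [0.5861, 0.1882, 0.1165]
eef_rot: [[0.155, 0.988, -0.001], [0.988, -0.155, 0.0], [0.0, -0.001, -1.0]]
force: [0.2, 0.1, -0.1]
gripper_width: 0.14
grasp_force: 31.7
[[318.1, 182.4], [317.4, 186.6], [319.5, 172.7], [329.0, 176.8], [305.7, 188.8]] [[204.9, 209.5], [205.1, 213.6], [204.4, 200.4], [197.3, 216.8], [212.8, 201.9]] [0.58609893 0.18819607 0.11655324]
```

View pics/fin.png

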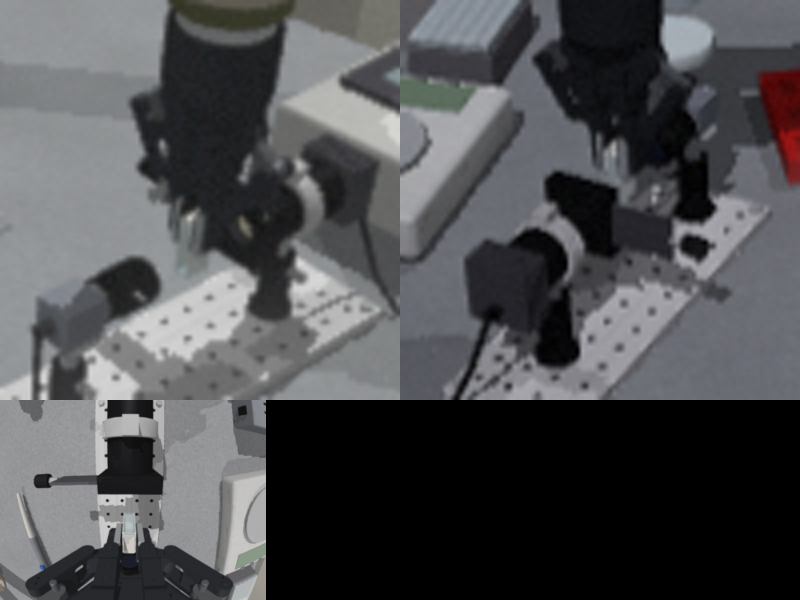

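The final view shows the cuvette held upright between lens and housing. Its base is at scene pixel (316,188) against the predicted (317,187). The lens face at (306,189) and the lamp opening at (331,176) also match their predictions. The shutter is open and the hold is steady, so I'm handing it in.

```bash
python3 -c "
from bench import sign_off
print(sign_off())"
```

```text
the job is handed in; nothing more can be done
None
```

The shutter is pulled open to its stop, and the long cuvette is held upright and still at the middle of the light path, windows square to lamp and camera; I handed it in at about 15.5 s while still holding it, and no verdict came back.

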